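# Hold a slotted engine mount home in the depth gauge

## Task

Check the slot of the engine mount: put the aluminium block that has the slot flat on the gauge's base plate with its slotted side to the long fence, so that the dial indicator's plunger goes into the slot, and press it fully home into the corner so that it touches both the long fence and the end stop at once. Finish while holding it there, still pressed firmly against both fences so that the dial can be read; do not let go. Leave everything else on the bench where it is.

Things in the scene. Friction and masses are not known exactly. Their poses are not given: they have to be found in the camera images.
- mount_center (a point): the slotted engine mount: upright machined aluminium block, 34 mm (its x) by 64 mm (its y), 50 mm tall (z), about 0.2 to 0.35 kg; this point is its centre. A slot 20 mm wide, 9 mm deep runs the full height of its +x face, the slot's middle 16 mm from the block's middle towards its +y end. The other faces are flat
- corner (a point): corner of the slot-depth gauge, fixed to the bench, its ground steel slippery (friction about 0.2): where the inner faces of its two fences meet, on top of its level base plate, 12 mm above the board. x points square into the long fence, y square into the end stop; the block goes on the -x, -y side. The plate reaches 90 mm to -x, 105 mm to -y, 135 mm to +x from here
- long_fence: the gauge's long fence, fixed: steel bar 12 mm thick, 20 mm high above the plate, screw heads 5 mm higher; origin and axes as the corner; inner face is the plane x = 0, from y = -4 to -95 mm
- end_stop: the gauge's end stop, fixed: steel bar 12 mm thick, 20 mm high above the plate, screw heads 5 mm higher; origin and axes as the corner; inner face is the plane y = 0, from x = -5 to -71 mm
- plunger (a joint): how far the dial indicator's round-tipped 5 mm plunger is pushed in (m): 0 = free, tip 13 mm out of the long fence at corner y = -16 mm, 12 mm above the plate; 0.013 = flush with the fence; about 0.004 on the slot's bottom with the mount home. Spring 0.5 to 1.5 N
- dial (a point): centre of the dial indicator's face: round dial 58 mm across, lying face up behind the long fence, its top (this point) 36 mm above the board, on the plunger's axis 76 mm behind the fence face; its stem clamp stands 20 to 32 mm behind the fence face, equally high
- blank_center (a point): the other machined aluminium mount, 34 x 64 x 50 mm like the slotted one but with four plain faces (no slot yet), standing upright; this point is at its centre
- brake_disc: flat steel brake disc, 96 mm across, 4 mm thick, lying flat; origin at the centre of its underside
- driver: black-handled hex driver, 190 mm long, lying down along its x axis, under 35 mm high
- screw_dish: small empty steel screw dish, 84 mm across, 28 mm high; origin at the centre of its underside
- damper: oil damper with coil spring, 130 mm long, 26 mm high, lying along its x axis; origin on the board under its middle
- caliper: steel caliper with a dark slide, about 205 mm long, 14 mm high, jaws to one side, lying along its x axis
Things that resemble listed ones, but are neither listed nor needed, are in the scene too. What is shaped like the part that bears mount_center but black or orange is not meant.

How it is judged:
At the end, for the whole second after the job is handed in: Slotted mount flat on the plate (2.5 mm, 0.04 rad), slotted face within 2 mm of the long fence, end within 2 mm of the end stop, square to 0.03 rad; plunger in the slot (2.5 to 6 mm); fingers on it with over 1 N and it pressing each fence with over 1 N, through the last second (x of mount_center in the frame of corner between -0.019 and -0.015 m and y of mount_center in the frame of corner between -0.034 and -0.03 m and z of mount_center in the frame of corner between 0.022 and 0.0275 m and angle between the x axis of mount_center and the x axis of corner, either way round below 0.03 rad and angle between mount_center's own z axis and vertical below 0.04 rad and value of joint plunger between 0.0025 and 0.006 m and contact force between mount and long_fence above 1 N and contact force between mount and end_stop above 1 N and contact force between the fingers and mount above 1 N); the arm keeps its last pose, push and grip.
It fails at once if another thing on the bench is moved by more than 30 mm (distance of any of blank_center, brake_disc, driver, screw_dish, damper, caliper from where it was at the start of the episode above 0.03 m).
It also fails if it takes over 59 s, if anything falls off the work surface, if the arm or the gripper's body presses on something with over 40 N, if the wrist force passes 120 N, or if a joint passes its speed limit or range.

## Robot

A 7-joint arm with a two-finger parallel gripper is mounted at the origin on the work surface. World frame = base frame: x ahead of the robot, y to its left, z up, the work surface at z = 0. Lengths are in m, angles in rad, forces in N, time in s.
With the tool pointing down it reaches from about 0.35 to 0.9 m from the base axis. Payload 8.1 kg.
Tool frame: the origin (TCP) lies at the very end of the fingers, on their centre line; the grasp point (between the pads) lies 19 mm behind it; z points along the fingers, y is the direction in which the jaws open and shut (so a half turn about z gives the same grasp; the last joint's range is limited). The gripper opens to 85 mm and grips with 20 to 120 N. Pads are 22 mm wide; open, the fingers measure 114 mm over their backs; the gripper's body (76 mm by 85 mm) begins 54 mm behind the grasp point. The pads swing forward as they close: fully open they stand 13 mm farther back than shut.
Start: joints at [1.145, 0.434, 0.025, 1.573, -0.012, 1.134, -0.075], TCP at [0.198, -0.593, 0.231] pointing down, gripper open.
Joint ranges: [-2.62, 2.62], [-0.44, 2.09], [-1.27, 1.32], [0.08, 2.57], [-1.32, 4.46], [0.12, 2], [-2.74, 2.74]. Speed limits (rad/s): [2.22, 2.22, 3.01, 3.01, 3.14, 3.14, 3.14].

## Interface

Orientations are given as a unit quaternion [x, y, z, w].
In Python, from cell import readout, optics, r gives the robot as it stands.
- The arm moves only by the tool apply_moves, never from a script. Its argument "deltas" is a list that holds one entry, the list of rows, each a list of 7 numbers: the shift along the tool's x, y, z in cm, then the turn, a rotation vector about the tool's x, y, z in rad, then the closure, from 0 (fully open) to 1 (shut). In form: [[[dx, dy, dz, wx, wy, wz, gripper], ...]]. A call has 1 to 5 rows; each row shifts and turns the commanded pose from where the row before left it, along the tool's axes as they then stand; what a row does not reach is not made up. A row lasts 1/8 s, in which the tool goes at most 62.5 mm and 10.7 degrees, less where a joint would pass 70% of its speed; a pose out of reach is approached as far as the arm can. A call with a gripper value outside its range is refused whole. The fingers move at their own pace and stop on an object; "force" is the grip in N (left out, the last holds). Time passes only in rows, so rows that do not move let the fingers close. It gives the time, the measured TCP pose, the force and the opening at its end, in the units of the state.
- readout.get_obs(): the state, without advancing time (a new reading comes with each control period).
- optics.snapshot(name): name is "scene" or "side" or "wrist"; returns a dict with "color" (420x560x3 uint8, blue, green, red), "z_map" (420x560 float32, m along the optical axis (not along the pixel's ray), 0 where there is no reading), "vfov" (degrees; the focal length in pixels is half the picture's height over the tangent of half this angle, whatever the lens; pixels are square), "cx", "cy" (the principal point, pixels), "R" (3x3) and "t" (3): a world point X has camera coordinates R X + t; the wrist camera has in their place "T_tool_cam" (4x4, takes a point from camera to tool coordinates, whose origin is the TCP and whose axes are the flange's). Camera axes: x right, y down, z forward; pixel columns grow to the right and rows downward; lengths in m; the calibration is good to about 2 mm. A picture is of the moment at which its call begins: read the wrist's pose just before it.
- r.hand_in(): hands the job in, once; it reports no verdict.
The state is a dict: "time_s": time; "joints": joint angles; "qvel": joint speeds; "joint_efforts": joint torques, N m; "ee_pos": TCP position; "ee_rot": TCP orientation; "wrist_force": force on the tool from outside, world axes, zero at the start; "torque": the same for the moment, N m; "opening": opening from 0.0 (shut) to 1.0 (fully open).
Only numpy, scipy, OpenCV 4.12 (cv2) and the standard library are available. Lean on these libraries where they do the work, as an engineer would, in place of code of your own. Each camera call takes 0.05 s, during which the arm holds its last target. There are 200 camera calls.

## Working session

There is one attempt and no reset: what is moved stays moved. The work goes in short steps, Python scripts to look and compute and a tool call to move; the robot and the scene stay as the last step left them, time stands still between calls to the robot, and variables do not carry over. Pictures are saved under pics/ and viewed, about 8 in all and at most 12, crops included, and the job is handed in when it is done.

Besides the shell and the picture viewer there is one more tool, called after ">>>" as name(argument=value, ...), one argument or row to a line, values as JSON. apply_moves: Moves the arm, as the interface text tells. Its arguments: {"type":"object","properties":{"deltas":{"type":"array"},"force":{"type":"number"}},"required":["deltas"]}

```bash
mkdir -p pics
cat > h.py <<'E'
import numpy as np, cv2
from cell import readout, optics, r
from scipy.spatial.transform import Rotation as Ro
def snap(n):
    o=readout.get_obs(); s=optics.snapshot(n)
    s['f']=210/np.tan(np.radians(s['vfov'])/2)
    if 'R' in s: s['Rw']=np.array(s['R']).T; s['c']=-s['Rw']@np.array(s['t'])
    else:
        T=np.array(s['T_tool_cam']); Rt=Ro.from_quat(o['ee_rot']).as_matrix()
        s['Rw']=Rt@T[:3,:3]; s['c']=Rt@T[:3,3]+o['ee_pos']
    return s
def ray(s,u,v):
    return s['Rw']@np.array([(u-s['cx'])/s['f'],(v-s['cy'])/s['f'],1])
def onz(s,u,v,z):
    d=ray(s,u,v); return s['c']+d*(z-s['c'][2])/d[2]
def cloud(s):
    v,u=np.mgrid[:420,:560]; z=s['z_map']
    P=np.stack([(u-s['cx'])/s['f']*z,(v-s['cy'])/s['f']*z,z],-1)@s['Rw'].T+s['c']
    P[z==0]=np.nan; return P
def save(n,im,k=1): cv2.imwrite('pics/'+n+'.png',cv2.resize(im,None,fx=k,fy=k,interpolation=cv2.INTER_CUBIC))
E
python3 - <<'E'
from h import *
import pickle
for n in ['scene','side','wrist']:
    s=snap(n); pickle.dump(s,open(n+'.pkl','wb')); save(n,s['color'],1.4); print(n,s['c'],s['f'],s['Rw'][:,2])
print(readout.get_obs())
E
```

```text
scene [1.48846744 0.36994127 0.74771045] 444.7088521368719 [-0.77512696 -0.2885295  -0.56207555]
side [-0.04260666  0.5609706   0.70929659] 451.02888417439 [ 0.56246435 -0.52733441 -0.63682987]
wrist [ 0.26707011 -0.5695824   0.37242023] 306.2035456431036 [-0.27120058 -0.08899215 -0.95840004]
{'time_s': 0.15, 'joints': array([ 1.1454307 ,  0.4350371 ,  0.02498096,  1.5738358 , -0.011617  ,
        1.13397123, -0.07511701]), 'qvel': array([ 0.00234648, -0.0014571 , -0.00154882, -0.00208138, -0.00185503,
        0.00141318,  0.00096279]), 'joint_efforts': array([ 1.64249341e-03, -6.70884275e+01,  1.02657102e+00, -3.16452062e+01,
        1.58802053e-02,  9.00342915e-03,  3.12656175e-05]), 'ee_pos': array([ 0.19809469, -0.59241137,  0.23074259]), 'ee_rot': array([ 9.87013795e-01,  1.60634560e-01, -1.32734603e-04, -5.36983985e-04]), 'wrist_force': array([-0.62534907,  0.5423036 ,  0.26301771]), 'torque': array([ 0.01301146,  0.04173063, -0.04519791]), 'opening': 1.0024618341885496}
```

View pics/scene.png

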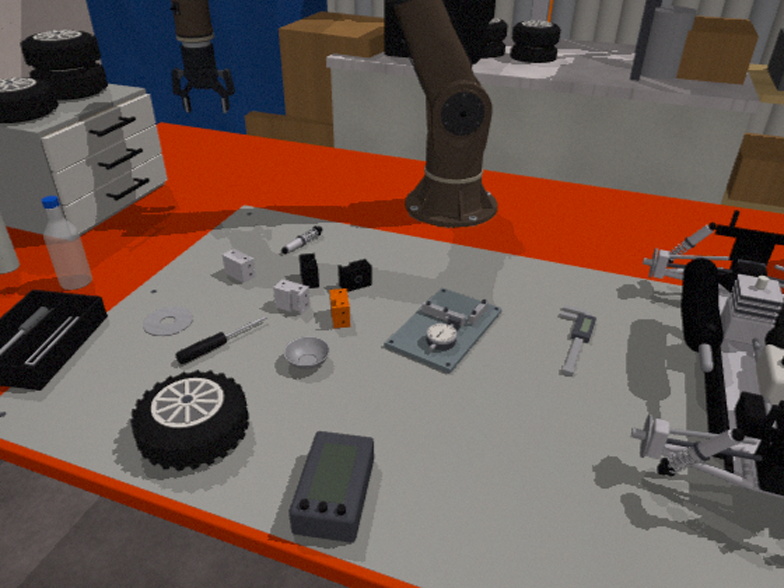

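View pics/side.png

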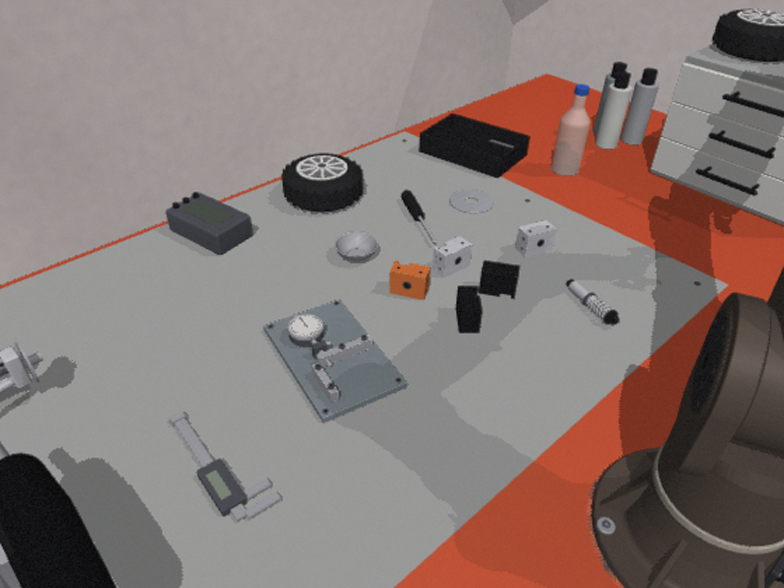

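Two aluminium blocks: A at scene (240,265)/side (535,238) and B at scene (291,295)/side (452,256), in the 1.4x pictures. There are also two black decoys and one orange one. I'll enlarge both and measure the block tops and the gauge.

Run:
```python
from h import *
import pickle
S={n:pickle.load(open(n+'.pkl','rb')) for n in ['scene','side']}
a=S['scene']['color'][170:240,150:290]; b=S['side']['color'][140:240,260:400]
c=S['scene']['color'][195:275,265:370]; d=S['side']['color'][205:305,180:300]
def rs(i,w,h): return cv2.resize(i,(w,h),interpolation=cv2.INTER_CUBIC)
save('crop',np.vstack([np.hstack([rs(a,400,200),rs(b,400,286)[:200]]),np.hstack([rs(c,400,305),rs(d,400,333)[:305]])]))
pts={}
for n,s in S.items():
    P=cloud(s); 
    m=(abs(P[...,2]-.05)<.006)&(P[...,0]>.2)&(P[...,0]<.9)&(P[...,1]<0)&(P[...,1]>-.7)
    k,l,st,ce=cv2.connectedComponentsWithStats(m.astype(np.uint8))
    for i in range(1,k):
        if st[i,4]<40: continue
        q=P[l==i][:,:2].astype(np.float32); print(n,ce[i],st[i,4],cv2.minAreaRect(q),s['color'][l==i].mean(0))
    for z in [.036]:
        m=(abs(P[...,2]-z)<.004)&(P[...,0]>.35)&(P[...,0]<.8)&(P[...,1]<.15)&(P[...,1]>-.25)
        q=P[m]; print(n,'dial',m.sum(),np.median(q,0))
print(onz(S['scene'],441/1.4,335/1.4,.036),onz(S['side'],306/1.4,327/1.4,.036))
# plate corners, clicked
for n,L in {'scene':[(443,290),(501,310),(450,371),(386,345)],'side':[(337,301),(407,383),(325,420),(264,325)]}.items():
    for u,v in L: print(n,onz(S[n],u/1.4,v/1.4,.012).round(4))
```

```text
scene [169.25       183.68902439] 164 ((0.5095110535621643, -0.3424312174320221), (0.06761933863162994, 0.035107243806123734), 70.7444839477539) [148.08536585 144.28658537 149.11585366]
scene [219.63265306 187.42176871] 147 ((0.4721960425376892, -0.18955615162849426), (0.07174091041088104, 0.03393113240599632), 32.85511779785156) [20.41496599 18.95918367 20.02721088]
scene [ 50.90909091 191.59090909] 88 ((0.6720293760299683, -0.6442386507987976), (0.03263723850250244, 0.06516948342323303), 55.6208381652832) [ 78.27272727  92.05681818 134.375     ]
scene [253.2        190.67058824] 170 ((0.456249862909317, -0.08737094700336456), (0.04165318235754967, 0.06340236961841583), 49.01455307006836) [19.82352941 18.9        19.78823529]
scene [207.23316062 205.33160622] 193 ((0.5744784474372864, -0.17669439315795898), (0.06721282005310059, 0.038144826889038086), 87.79075622558594) [152.76683938 148.77720207 153.66839378]
scene [ 40.22608696 220.82391304] 460 ((0.8311715722084045, -0.5653637051582336), (0.16449762880802155, 0.1539669781923294), 10.87370491027832) [19.59565217 19.79347826 27.819
[... 1363 characters left out ...]
1374 192.08015267] 262 ((0.4715275764465332, -0.18784880638122559), (0.06376822292804718, 0.04004686698317528), 33.41087341308594) [31.8778626  30.54580153 30.69465649]
side [335.04966887 213.93046358] 302 ((0.4529207646846771, -0.08653005957603455), (0.034032292664051056, 0.06805511564016342), 47.974586486816406) [30.0794702  28.69536424 28.6589404 ]
side dial 609 [0.55667195 0.10732098 0.03602559]
[0.59862163 0.14799667 0.036     ] [0.58729464 0.1480171  0.036     ]
scene [0.4183 0.1006 0.012 ]
scene [0.446  0.2308 0.012 ]
scene [0.6626 0.1849 0.012 ]
scene [0.6348 0.0528 0.012 ]
side [0.628  0.0533 0.012 ]
side [0.4095 0.0956 0.012 ]
side [0.4355 0.2304 0.012 ]
side [0.6595 0.1819 0.012 ]
```

View pics/crop.png

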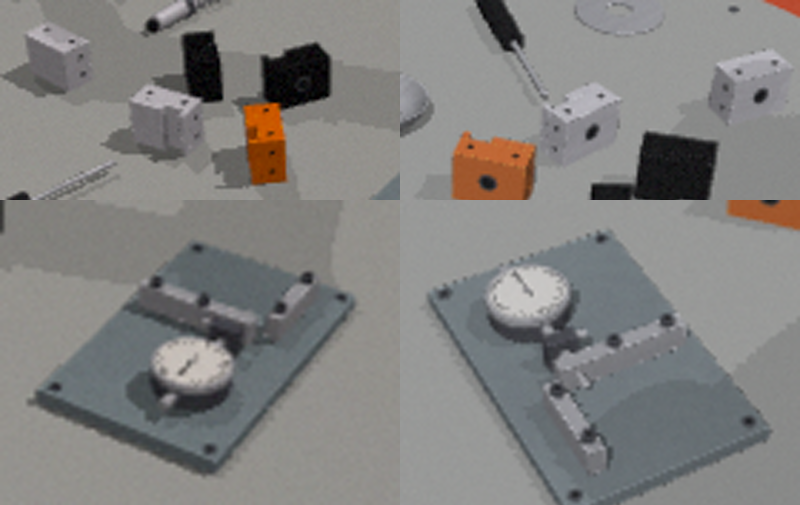

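A has plain faces and is the blank. B, at world ~(0.574,-0.176), is the slotted mount: its notch is in the face towards +x world, at the +y end. The gauge x axis is about (0.978,-0.208), so only a ~9° turn is needed. I'll grip across the 64 mm ends. First I move above the block.

>>> apply_moves(
  deltas=[
    [[4.9, -2.8, 0, 0, 0, 0, 0], [4.9, -2.8, 0, 0, 0, 0, 0], [4.9, -2.8, 0, 0, 0, 0, 0], [4.9, -2.8, 0, 0, 0, 0, 0], [4.9, -2.8, 0, 0, 0, 0, 0]],
  ],
)

```text
time_s: 0.78
ee_pos: [0.3871, -0.3807, 0.2313]
ee_rot: [0.987, 0.161, -0.0, 0.0]
wrist_force: [0.6, -0.2, -0.2]
opening: 1.002
```

>>> apply_moves(
  deltas=[
    [[4.9, -2.8, 0, 0, 0, 0, 0], [4.9, -2.8, 0, 0, 0, 0, 0], [4.9, -2.8, 0, 0, 0, 0, 0], [4.9, -2.8, 0, 0, 0, 0, 0], [0, 0, 0, 0, 0, 0.18, 0]],
  ],
)

```text
time_s: 1.4
ee_pos: [0.5395, -0.2084, 0.2309]
ee_rot: [0.997, 0.074, 0.001, -0.001]
wrist_force: [-0.7, -0.8, -0.6]
opening: 0.999
```

>>> apply_moves(
  deltas=[
    [[0, 0, 0, 0, 0, 0.18, 0], [0, 0, 0, 0, 0, 0, 0], [0, 0, 0, 0, 0, 0, 0]],
  ],
)

```text
time_s: 1.78
ee_pos: [0.5364, -0.214, 0.2312]
ee_rot: [1.0, -0.017, -0.0, 0.0]
wrist_force: [0.8, 0.8, 0.3]
opening: 1.003
```

```bash
cat >> h.py <<'E'
def tops(s,z,dz,lo,hi,amin=200):
    P=cloud(s); m=(abs(P[...,2]-z)<dz)&(P[...,0]>lo[0])&(P[...,0]<hi[0])&(P[...,1]>lo[1])&(P[...,1]<hi[1])
    m=cv2.morphologyEx(m.astype(np.uint8),cv2.MORPH_OPEN,np.ones((3,3),np.uint8))
    k,l,st,ce=cv2.connectedComponentsWithStats(m)
    return [(ce[i].round(),st[i,4],cv2.minAreaRect(P[l==i][:,:2].astype(np.float32)),np.median(P[l==i][:,2])) for i in range(1,k) if st[i,4]>amin]
def totool(dw):
    o=readout.get_obs(); return Ro.from_quat(o['ee_rot']).inv().apply(dw)*100
def st():
    o=readout.get_obs(); M=Ro.from_quat(o['ee_rot']).as_matrix()
    print('t',round(o['time_s'],2),'p',np.round(o['ee_pos'],4),'xax',M[:,0].round(4),'z',M[:,2].round(4),'yaw',np.degrees(np.arctan2(M[1,0],M[0,0])).round(2),'F',np.round(o['wrist_force'],2),'op',round(o['opening'],3))
E
python3 - <<'E'
from h import *
st(); s=snap('wrist'); save('w1',s['color'])
for t in tops(s,.05,.006,(.4,-.4),(.75,.0)): print(t)
E
```

```text
t 1.77 p [ 0.5364 -0.214   0.2312] xax [ 9.994e-01 -3.340e-02 -2.000e-04] z [-2.e-04 -1.e-04 -1.e+00] yaw -1.92 F [0.83 0.76 0.31] op 1.003
(array([138., 156.]), np.int32(1922), ((0.5748552680015564, -0.06846397370100021), (0.06433134526014328, 0.03502711281180382), 29.235610961914062), np.float64(0.049266228585844146))
(array([241., 154.]), np.int32(1857), ((0.5740833282470703, -0.17590782046318054), (0.06417427211999893, 0.03408428281545639), 84.84481811523438), np.float64(0.04925265658765399))
(array([393., 208.]), np.int32(1771), ((0.5078125, -0.34109416604042053), (0.06503056734800339, 0.03445592150092125), 72.06069946289062), np.float64(0.04912549654696785))
(array([257., 241.]), np.int32(1496), ((0.4714674949645996, -0.18841096758842468), (0.06408427655696869, 0.03435280919075012), 33.658935546875), np.float64(0.04918010637959894))
(array([172., 253.]), np.int32(878), ((0.4533837139606476, -0.08727440237998962), (0.03337838128209114, 0.06463496387004852), 47.824684143066406), np.float64(0.049208661555761146))
```

View pics/w1.png

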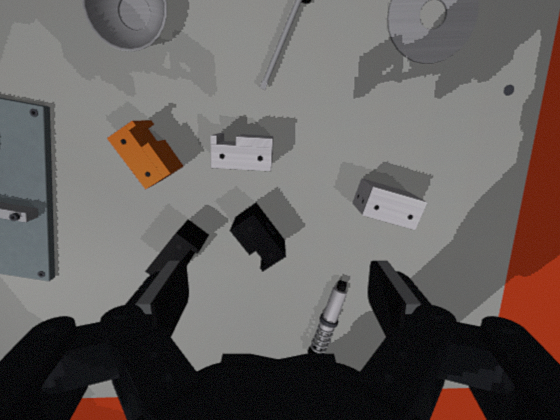

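Slotted block confirmed at (241,154); its slot shows at the upper left of the block. The measured size of 64x34 mm fits. I'll align and descend.

>>> apply_moves(
  deltas=[
    [[3.64, -3.94, 0, 0, 0, 0, 0], [0, 0, 4, 0, 0, 0.056, 0], [0, 0, 5, 0, 0, 0, 0], [0, 0, 4, 0, 0, 0, 0], [0, 0, 0, 0, 0, 0, 0]],
  ],
)

```text
time_s: 2.45
ee_pos: [0.5721, -0.1756, 0.0987]
ee_rot: [0.999, -0.046, -0.003, -0.001]
wrist_force: [0.1, -0.2, 0.5]
opening: 1.003
```

Run:
```python
from h import *
st(); s=snap('wrist'); save('w2',s['color'])
for t in tops(s,.05,.006,(.5,-.25),(.65,-.1)): print(t)
P=cloud(s); z=s['z_map']; m=(z>0)&(P[...,2]>.075)
# lowest finger points, by side
o=readout.get_obs(); Rt=Ro.from_quat(o['ee_rot']).as_matrix(); Q=(P-o['ee_pos'])@Rt
for sg in (1,-1):
    k=m&(Q[...,1]*sg>.03)&(Q[...,1]*sg<.07)&(abs(Q[...,0])<.02)
    print(sg,k.sum(),np.percentile(Q[k][:,2],[50,99,100]),np.percentile(Q[k][:,1],[1,99]))
```

```text
t 2.45 p [ 0.5721 -0.1756  0.0987] xax [ 0.9958 -0.0916 -0.006 ] z [-0.0059  0.0015 -1.    ] yaw -5.26 F [ 0.06 -0.17  0.48] op 1.003
(array([281., 227.]), np.int32(4368), ((0.5742842555046082, -0.176184743642807), (0.06415539979934692, 0.03459828346967697), 84.68184661865234), np.float64(0.04917942374964031))
1 15472 [-0.06582837 -0.01508896 -0.00809637] [0.03062839 0.06938683]
-1 15259 [-0.06588973 -0.01512097 -0.00961763] [-0.06932183 -0.03051372]
```

>>> apply_moves(
  deltas=[
    [[0.1, 0.05, 4, 0, 0, 0, 0], [0, 0, 3.5, 0, 0, 0, 0], [0, 0, 0, 0, 0, 0, 0], [0, 0, 0, 0, 0, 0, 0.6], [0, 0, 0, 0, 0, 0, 0.6]],
  ],
  force=70,
)

```text
time_s: 3.12
ee_pos: [0.5775, -0.1769, 0.0293]
ee_rot: [0.999, -0.047, 0.002, 0.0]
wrist_force: [-0.5, -0.0, 7.2]
opening: 0.734
```

>>> apply_moves(
  deltas=[
    [[0, 0, 0, 0, 0, 0, 0.6], [0, 0, 0, 0, 0, 0, 0.6], [0, 0, 0, 0, 0, 0, 0.6], [0, 0, 0, 0, 0, 0, 0.6]],
  ],
)

```text
time_s: 3.62
ee_pos: [0.5775, -0.177, 0.0293]
ee_rot: [0.999, -0.047, 0.002, 0.0]
wrist_force: [-1.2, -0.6, 6.2]
opening: 0.732
```

```bash
cat >> h.py <<'E'
def tips(s):
    P=cloud(s); o=readout.get_obs(); Rt=Ro.from_quat(o['ee_rot']).as_matrix(); Q=(P-o['ee_pos'])@Rt
    for sg in (1,-1):
        k=(s['z_map']>0)&(Q[...,1]*sg>.033)&(Q[...,1]*sg<.06)&(abs(Q[...,0])<.016)&(Q[...,2]<.0)
        print(sg,k.sum(),np.percentile(Q[k][:,2],[90,97,99,100]).round(4))
E
python3 - <<'E'
from h import *
st(); s=snap('wrist'); save('w3',s['color'])
for t in tops(s,.05,.006,(.5,-.25),(.65,-.1)): print(t)
tips(s)
E
```

```text
t 3.62 p [ 0.5775 -0.177   0.0293] xax [ 0.9956 -0.0931  0.0049] z [ 0.0048 -0.0011 -1.    ] yaw -5.34 F [-1.24 -0.57  6.16] op 0.732
(array([280., 289.]), np.int32(9991), ((0.5744469165802002, -0.17662763595581055), (0.09003718197345734, 0.03503634035587311), 84.98894500732422), np.float64(0.0491664786666378))
1 11600 [-0.0502 -0.0268 -0.0168 -0.0089]
-1 11637 [-0.0504 -0.0266 -0.0169 -0.0087]
```

View pics/w3.png

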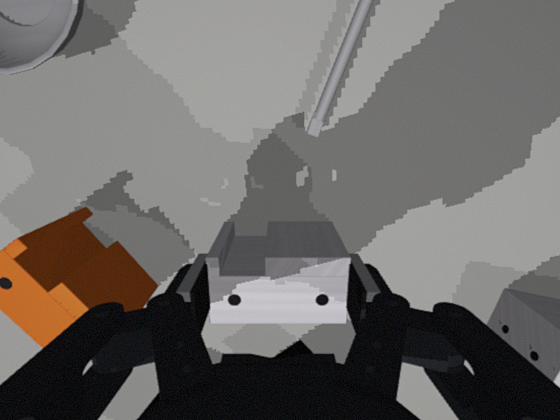

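The grip holds, but the finger tips overlap the block by only ~12 mm. I'll regrip a little lower and more central.

>>> apply_moves(
  deltas=[
    [[0, 0, 0, 0, 0, 0, 0.1], [0, 0, 0, 0, 0, 0, 0.1], [-0.3, 0, 0.3, 0, 0, 0, 0.1], [0, 0, 0, 0, 0, 0, 0.1], [0, 0, 0, 0, 0, 0, 0.1]],
  ],
)

```text
time_s: 4.3
ee_pos: [0.5722, -0.1762, 0.0231]
ee_rot: [0.999, -0.047, -0.0, -0.0]
wrist_force: [-0.0, -0.3, -0.2]
opening: 0.901
```

Run:
```python
from h import *
st(); s=snap('wrist')
for t in tops(s,.05,.006,(.5,-.25),(.65,-.1)): print(t)
```

```text
t 4.3 p [ 0.5722 -0.1762  0.0231] xax [ 9.957e-01 -9.310e-02 -4.000e-04] z [-3.e-04  1.e-04 -1.e+00] yaw -5.34 F [-0.03 -0.34 -0.21] op 0.901
(array([281., 287.]), np.int32(10230), ((0.5742936730384827, -0.17652824521064758), (0.06452910602092743, 0.035525646060705185), 84.69406127929688), np.float64(0.04911003949792751))
(array([180., 285.]), np.int32(734), ((0.5776973962783813, -0.13658276200294495), (0.022927895188331604, 0.014229405671358109), 30.998306274414062), np.float64(0.05025551504430674))
(array([376., 285.]), np.int32(742), ((0.5703438520431519, -0.2161661982536316), (0.014299076050519943, 0.02273801900446415), 46.89021301269531), np.float64(0.050345389452814845))
```

>>> apply_moves(
  deltas=[
    [[0.2, 0.03, 0.5, 0, 0, 0, 0.1], [0, 0, 0, 0, 0, 0, 0.1], [0, 0, 0, 0, 0, 0, 0.6], [0, 0, 0, 0, 0, 0, 0.6], [0, 0, 0, 0, 0, 0, 0.6]],
  ],
)

```text
time_s: 4.97
ee_pos: [0.5745, -0.1767, 0.0185]
ee_rot: [0.999, -0.047, 0.0, 0.0]
wrist_force: [0.3, 0.5, 2.6]
opening: 0.741
```

>>> apply_moves(
  deltas=[
    [[0, 0, 0, 0, 0, 0, 0.6], [0, 0, 0, 0, 0, 0, 0.6], [0, 0, -4, 0, 0, 0, 0.6], [0, 0, -5, 0, 0, 0, 0.6], [0, 0, 0, 0, 0, 0, 0.6]],
  ],
)

```text
time_s: 5.6
ee_pos: [0.5765, -0.1772, 0.1118]
ee_rot: [0.999, -0.047, 0.003, 0.001]
wrist_force: [-0.3, -1.0, -2.6]
opening: 0.734
```

Run:
```python
from h import *
st(); s=snap('wrist'); tips(s)
z=readout.get_obs()['ee_pos'][2]
for t in tops(s,z+.028,.006,(.5,-.25),(.65,-.1)): print(t)
c=np.array([.523,.1805]); e=np.array([.978,-.208]); n=np.array([.208,.978])
print('target block', c-.05*e-.06*n)
```

```text
t 5.6 p [ 0.5765 -0.1772  0.1118] xax [ 0.9956 -0.0933  0.0062] z [ 0.006  -0.0015 -1.    ] yaw -5.35 F [-0.31 -0.99 -2.64] op 0.734
1 11531 [-0.0524 -0.031  -0.0208 -0.0117]
-1 11581 [-0.0529 -0.0311 -0.0207 -0.0116]
(array([280., 293.]), np.int32(11868), ((0.576408326625824, -0.17718090116977692), (0.09012759476900101, 0.03560279682278633), 84.67304992675781), np.float64(0.14224702758361052))
target block [0.46162 0.13222]
```

Lifted: 2.6 N load, ~0.27 kg. I'll carry it to a standoff over the gauge.

>>> apply_moves(
  deltas=[
    [[-2.4, -4.9, 0, 0, 0, 0, 0.6], [-2.4, -4.9, 0, 0, 0, 0, 0.6], [-2.4, -4.9, 0, 0, 0, 0, 0.6], [-2.4, -4.9, 0, 0, 0, 0, 0.6], [-2.4, -4.9, 0, 0, 0, 0, 0.6]],
  ],
)

```text
time_s: 6.28
ee_pos: [0.4756, 0.0796, 0.1067]
ee_rot: [0.999, -0.047, -0.001, 0.0]
wrist_force: [0.5, 0.4, -2.5]
opening: 0.739
```

>>> apply_moves(
  deltas=[
    [[-2.4, -4.9, 0, 0, 0, 0, 0.6], [0, 0, 0, 0, 0, 0.116, 0.6], [0, 0, 0, 0, 0, 0, 0.6], [0, 0, 0, 0, 0, 0, 0.6]],
  ],
)

```text
time_s: 6.78
ee_pos: [0.4579, 0.1285, 0.1075]
ee_rot: [0.995, -0.104, -0.001, 0.001]
wrist_force: [0.0, -0.3, -2.5]
opening: 0.74
```

Run:
```python
from h import *
import pickle
st(); s=snap('wrist'); save('w4',s['color'],1.4); pickle.dump(s,open('w4.pkl','wb'))
for z in (.032,.036):
  for t in tops(s,z-.0007,.0025,(.4,0),(.7,.3),60): print(z,t)
```

```text
t 6.78 p [0.4579 0.1285 0.1075] xax [ 0.9784 -0.2066 -0.0013] z [-0.0016 -0.001  -1.    ] yaw -11.93 F [ 0.05 -0.35 -2.55] op 0.74
0.032 (array([232., 112.]), np.int32(99), ((0.5388364195823669, 0.14291109144687653), (0.0069297258742153645, 0.005843075457960367), 78.09770965576172), np.float64(0.032634583259801314))
0.032 (array([257., 141.]), np.int32(2006), ((0.5153248310089111, 0.1286640614271164), (0.09125898778438568, 0.01190183311700821), 78.08797454833984), np.float64(0.031203312832326913))
0.032 (array([187., 199.]), np.int32(1189), ((0.48403170704841614, 0.19203151762485504), (0.012585775926709175, 0.06626157462596893), 77.7267837524414), np.float64(0.031221763821466353))
0.036 (array([206.,  34.]), np.int32(5912), ((0.5842376351356506, 0.14791017770767212), (0.05714813619852066, 0.04328867048025131), 77.9005126953125), np.float64(0.03467005565489367))
0.036 (array([210., 111.]), np.int32(623), ((0.5420356392860413, 0.15686489641666412), (0.02248317189514637, 0.011518510989844799), 78.11177825927734), np.float64(0.0351634932676414))
0.036 (array([254., 142.]), np.int32(141), ((0.5162395238876343, 0.1326531171798706), (0.008228597231209278, 0.008135013282299042), 77.305908203125), np.float64(0.03633127274486175))
0.036 (array([310., 142.]), np.int32(133), ((0.5081387162208557, 0.09517146646976471), (0.008370672352612019, 0.00841960683465004), 28.300216674804688), np.float64(0.036210228652564014))
0.036 (array([182., 173.]), np.int32(139), ((0.50553297996521, 0.18730528652668), (0.008410986512899399, 0.00887193251401186), 60.844757080078125), np.float64(0.03629949311004685))
0.036 (array([187., 232.]), np.int32(126), ((0.4625607132911682, 0.19656993448734283), (0.008347446098923683, 0.009721482172608376), 31.936677932739258), np.float64(0.03618668934497821))
```

View pics/w4.png

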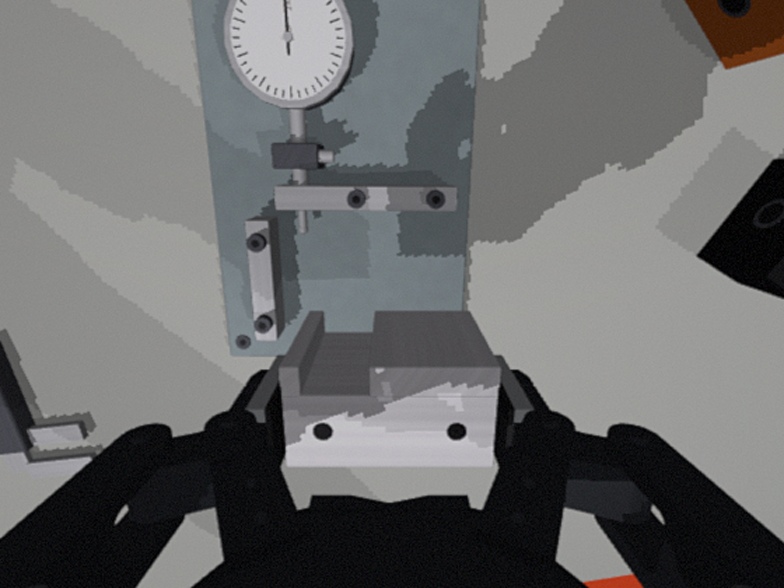

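The picture shows both fences, the plunger (at ~(303,215)) and the held block with its slot facing the fence. The long fence and end stop give corner estimates within 0.5 mm of each other: (0.5198,0.1783), yaw -12°. Home for the block centre is (0.4965,0.1505). I'll lower it clear of the plunger, with 18 mm clearance in x and 4 mm in y.

>>> apply_moves(
  deltas=[
    [[1.5, -2.5, 0, 0, 0, 0, 0.6], [0, 0, 3, 0, 0, 0, 0.6], [0, 0, 3, 0, 0, 0, 0.6], [0, 0, 0, 0, 0, 0, 0.6], [0, 0, 0, 0, 0, 0, 0.6]],
  ],
)

```text
time_s: 7.45
ee_pos: [0.4787, 0.1505, 0.049]
ee_rot: [0.995, -0.105, 0.0, -0.0]
wrist_force: [-0.5, -0.1, -2.5]
opening: 0.737
```

```bash
cat >> h.py <<'E'
C=np.array([.5198,.1783,.012]); a=np.radians(-12); G=np.array([[np.cos(a),-np.sin(a),0],[np.sin(a),np.cos(a),0],[0,0,1]])
def rel():
    st(); o=readout.get_obs(); print('tcp in corner mm',((o['ee_pos']-C)@G*1000).round(1),'F corner',(o['wrist_force']@G).round(1))
E
python3 -c "
from h import *
rel()"
```

```text
t 7.45 p [0.4787 0.1505 0.049 ] xax [ 9.781e-01 -2.081e-01  4.000e-04] z [ 4.e-04  1.e-04 -1.e+00] yaw -12.01 F [-0.46 -0.13 -2.48] op 0.737
tcp in corner mm [-34.4 -35.8  37. ] F corner [-0.4 -0.2 -2.5]
```

>>> apply_moves(
  deltas=[
    [[0, 0, 1.0, 0, 0, 0, 0.6], [0, 0, 0.6, 0, 0, 0, 0.6], [0, 0, 0.15, 0, 0, 0, 0.6], [0, 0, 0, 0, 0, 0, 0.6], [0, 0, 0, 0, 0, 0, 0.6]],
  ],
)

```text
time_s: 8.07
ee_pos: [0.4783, 0.1509, 0.031]
ee_rot: [0.995, -0.104, 0.0, -0.0]
wrist_force: [-0.3, -0.7, -2.6]
opening: 0.735
```

```bash
python3 -c "
from h import *
rel()"
```

```text
t 8.07 p [0.4783 0.1509 0.031 ] xax [ 9.782e-01 -2.077e-01  2.000e-04] z [ 3.e-04  1.e-04 -1.e+00] yaw -11.99 F [-0.32 -0.67 -2.6 ] op 0.735
tcp in corner mm [-34.9 -35.4  19. ] F corner [-0.2 -0.7 -2.6]
```

No contact yet. I'll go down in fine steps.

>>> apply_moves(
  deltas=[
    [[0, 0, 0.1, 0, 0, 0, 0.6], [0, 0, 0, 0, 0, 0, 0.6], [0, 0, 0.1, 0, 0, 0, 0.6], [0, 0, 0, 0, 0, 0, 0.6]],
  ],
)

```text
time_s: 8.57
ee_pos: [0.4785, 0.1509, 0.0304]
ee_rot: [0.995, -0.104, 0.001, -0.0]
wrist_force: [-5.2, -3.0, 22.0]
opening: 0.737
```

```bash
python3 -c "
from h import *
rel()"
```

```text
t 8.57 p [0.4785 0.1509 0.0304] xax [ 0.9782 -0.2078  0.001 ] z [ 1.1e-03  1.0e-04 -1.0e+00] yaw -11.99 F [-5.24 -2.96 22.03] op 0.737
tcp in corner mm [-34.7 -35.4  18.4] F corner [-4.5 -4.  22. ]
```

On the plate. I'll ease the down-force and slide towards the long fence.

>>> apply_moves(
  deltas=[
    [[0, 0, -0.1, 0, 0, 0, 0.6], [0.6, 0, 0, 0, 0, 0, 0.6], [0.6, 0, 0, 0, 0, 0, 0.6], [0.3, 0, 0, 0, 0, 0, 0.6], [0, 0, 0, 0, 0, 0, 0.6]],
  ],
)

```text
time_s: 9.2
ee_pos: [0.4936, 0.1481, 0.0304]
ee_rot: [0.995, -0.104, 0.001, -0.0]
wrist_force: [-1.0, 0.7, 7.2]
opening: 0.735
```

```bash
python3 -c "
from h import *
rel()"
```

```text
t 9.2 p [0.4936 0.1481 0.0304] xax [ 9.782e-01 -2.077e-01  9.000e-04] z [ 1.1e-03  6.0e-04 -1.0e+00] yaw -11.99 F [-1.    0.71  7.16] op 0.735
tcp in corner mm [-19.4 -35.   18.4] F corner [-1.1  0.5  7.2]
```

>>> apply_moves(
  deltas=[
    [[0.2, 0, 0, 0, 0, 0, 0.6], [0.1, 0, 0, 0, 0, 0, 0.6], [0, -0.2, 0, 0, 0, 0, 0.6], [0, 0, 0, 0, 0, 0, 0.6]],
  ],
)

```text
time_s: 9.7
ee_pos: [0.496, 0.1483, 0.0304]
ee_rot: [0.994, -0.105, -0.0, 0.0]
wrist_force: [-4.5, -2.6, 12.7]
opening: 0.737
```

```bash
python3 -c "
from h import *
rel()"
```

```text
t 9.7 p [0.496  0.1483 0.0304] xax [ 9.780e-01 -2.085e-01 -3.000e-04] z [-5.e-04 -9.e-04 -1.e+00] yaw -12.03 F [-4.51 -2.6  12.67] op 0.737
tcp in corner mm [-17.  -34.3  18.4] F corner [-3.9 -3.5 12.7]
```

>>> apply_moves(
  deltas=[
    [[0.1, -0.1, -0.05, 0, 0, 0, 0.6], [0, -0.1, 0, 0, 0, 0, 0.6], [0, -0.1, 0, 0, 0, 0, 0.6], [0, 0, 0, 0, 0, 0, 0.6]],
  ],
)

```text
time_s: 10.2
ee_pos: [0.4965, 0.1504, 0.0304]
ee_rot: [0.994, -0.105, -0.001, 0.001]
wrist_force: [-6.2, -4.1, 10.8]
opening: 0.734
```

```bash
python3 -c "
from h import *
rel()"
```

```text
t 10.2 p [0.4965 0.1504 0.0304] xax [ 0.978  -0.2087 -0.0022] z [-0.0026 -0.0019 -1.    ] yaw -12.05 F [-6.18 -4.14 10.77] op 0.734
tcp in corner mm [-17.  -32.2  18.4] F corner [-5.2 -5.3 10.8]
```

>>> apply_moves(
  deltas=[
    [[0.1, -0.1, 0, 0, 0, 0, 0.6], [0, 0, 0, 0, 0, 0, 0.6], [0.05, -0.1, 0, 0, 0, 0, 0.6], [0, 0, 0, 0, 0, 0, 0.6], [0, 0, 0, 0, 0, 0, 0.6]],
  ],
)

```text
time_s: 10.82
ee_pos: [0.4965, 0.1504, 0.0305]
ee_rot: [0.994, -0.105, -0.003, 0.002]
wrist_force: [-13.0, -9.0, 21.2]
opening: 0.738
```

Run:
```python
from h import *
rel(); s=snap('wrist'); sc=snap('scene')['color'][195:285,260:380]; w=s['color'][150:360,140:420]
save('fin',np.vstack([cv2.resize(w,(560,420)),cv2.resize(sc,(560,180*1),interpolation=3)])[:600])
import cv2
sd=snap('side'); save('sd',sd['color'][200:310,170:310],5)
P=cloud(s); 
for z in (.0605,.0312):
  for t in tops(s,z,.0025,(.4,.05),(.6,.25),150): print(z,t)
```

```text
t 10.82 p [0.4965 0.1504 0.0305] xax [ 0.9778 -0.2094 -0.0048] z [-0.0058 -0.0042 -1.    ] yaw -12.09 F [-13.05  -9.04  21.22] op 0.738
tcp in corner mm [-16.9 -32.1  18.5] F corner [-10.9 -11.6  21.2]
0.0605 (array([281., 298.]), np.int32(10570), ((0.4968644082546234, 0.15042221546173096), (0.07630306482315063, 0.035304225981235504), 78.21464538574219), np.float64(0.061264491818506135))
0.0312 (array([308., 222.]), np.int32(3987), ((0.5153583884239197, 0.1287257969379425), (0.09178654849529266, 0.013394127599895), 78.21512603759766), np.float64(0.031190817729817993))
0.0312 (array([198., 249.]), np.int32(189), ((0.5131031274795532, 0.1873856633901596), (0.008217766880989075, 0.008373470045626163), 72.47061920166016), np.float64(0.03110021034582669))
```

View pics/fin.png

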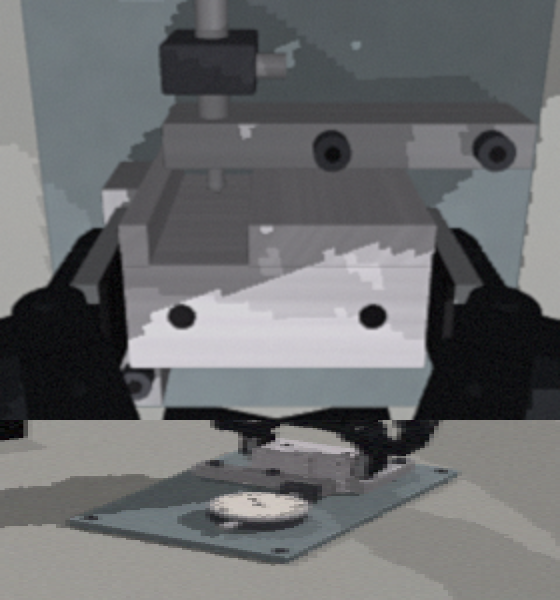

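The block is home: its top is at 61–62 mm (12+50), and the plunger is inside the slot at about (213,175). Neither x nor y moves any further as the push rises. I'll ease the down-force slightly, settle, recheck and hand in.

>>> apply_moves(
  deltas=[
    [[0, 0, -0.06, 0, 0, 0, 0.6], [0, 0, 0, 0, 0, 0, 0.6], [0, 0, 0, 0, 0, 0, 0.6], [0, 0, 0, 0, 0, 0, 0.6], [0, 0, 0, 0, 0, 0, 0.6]],
  ],
)

```text
time_s: 11.6
ee_pos: [0.4965, 0.1504, 0.0305]
ee_rot: [0.994, -0.105, -0.003, 0.002]
wrist_force: [-11.1, -7.7, 12.3]
opening: 0.734
```

Run:
```python
from h import *
rel(); s=snap('wrist')
for t in tops(s,.0605,.0025,(.4,.05),(.6,.25),150): print(t)
rel()
o=readout.get_obs(); f=o['wrist_force']@G
if f[0]<-6 and f[1]<-6 and f[2]>0: r.hand_in(); print('handed in')
```

```text
t 11.6 p [0.4965 0.1504 0.0305] xax [ 0.9778 -0.2094 -0.0052] z [-0.0062 -0.0042 -1.    ] yaw -12.09 F [-11.13  -7.67  12.35] op 0.734
tcp in corner mm [-17.  -32.1  18.5] F corner [-9.3 -9.8 12.3]
(array([281., 298.]), np.int32(10613), ((0.49678415060043335, 0.15059296786785126), (0.0763482004404068, 0.03531670942902565), 78.3565902709961), np.float64(0.06125897085080592))
t 11.65 p [0.4965 0.1505 0.0305] xax [ 0.9778 -0.2094 -0.0051] z [-0.0061 -0.0042 -1.    ] yaw -12.09 F [-10.39  -8.67  13.71] op 0.732
tcp in corner mm [-17.  -32.1  18.5] F corner [ -8.4 -10.6  13.7]
the job is handed in; nothing more can be done
handed in
```

The slotted mount is home in the gauge corner, still gripped and pressed against both fences. I handed the job in at 11.65 s of the 59 s allowed; no verdict is reported.

I identified the slotted aluminium mount, not the plain blank or the black and orange look-alikes. I gripped it across its 64 mm ends, regripping once because the first grip was too high. I then set it flat on the base plate, clear of the plunger, and slid it home.

**Last checks:**
- **Position:** the tool point, which sits over the block's centre, is at (-17.0, -32.1) mm in the corner frame; home is (-17, -32). Pushing harder did not move it further.
- **Angle:** yaw is within about 0.1° of the gauge and tilt is about 0.007 rad.
- **Height:** the camera puts the block's top at 61.3 mm, against 62 mm expected. The camera read about 0.8 mm low on the bench too.
- **Push:** the wrist force is about 8 to 9 N into the long fence and 10 to 11 N into the end stop, with 14 N downwards. Up to about 3 N of the sideways push could be friction on the plate.
- **Plunger:** the wrist picture shows it inside the slot. I could not measure how far it is pushed in.

None of the last checks disagreed. The path stayed clear of everything else on the bench, though I did not re-measure those objects at the end.

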